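# Sort the stripped pump's plungers and bolts

## Task

Sort the parts of the stripped pump by kind: stand the two plungers upright on the floor of the rectangular tray, not touching each other, and put both bolts in the round pan; one bolt has been left in the plunger tray by mistake and belongs in the pan too. Never let a plunger tip over, and leave everything else on the bench where it is.

Things in the scene. Friction and masses are not known exactly. Their poses are not given: they have to be found in the camera images.
- plunger_a: steel pump plunger: a plain cylinder standing on end, diameter 30, height 55, about 250 g; origin at the centre of its underside, z up its axis (sizes in mm)
- plunger_b: steel pump plunger: a plain cylinder standing on end, diameter 30, height 55, about 250 g; origin at the centre of its underside, z up its axis (sizes in mm)
- bolt_a: steel hexagon bolt with its nut run on, lying on its side: length 74 along its own x from -37 (head end) to +37 (tip), head and nut 24 across flats, bare shank diameter 16 between x = -23 and +19 (the place to grip); origin on the axis at mid-length, 12 above what it lies on; about 150 g (sizes in mm)
- bolt_b: steel hexagon bolt with its nut run on, lying on its side: length 74 along its own x from -37 (head end) to +37 (tip), head and nut 24 across flats, bare shank diameter 16 between x = -23 and +19 (the place to grip); origin on the axis at mid-length, 12 above what it lies on; about 150 g. It starts in the plunger tray (sizes in mm)
- plunger_tray_in (a point): centre of the inner floor of the fixed rectangular plunger tray: inside 160 (along its x) by 120 (along its y), walls 5 thick, inner floor 5 above the bench, rim 32 above the bench (sizes in mm)
- bolt_pan_in (a point): centre of the inner floor of the fixed round bolt pan: inside diameter about 140 at the floor and 160 at the rim, floor 5 above the bench, rim 32 above the bench (sizes in mm)
- shaft: bystander: pump drive shaft standing on its round flange; flange diameter 96 by 16 high, hub diameter 48 up to 50, shaft diameter 36 up to 180; origin at the centre of its underside (sizes in mm)
- valve_plate: bystander: flat ring, outside diameter 84, hole 48, 10 high; origin at the centre of its underside (sizes in mm)
- bearing: bystander: ball bearing lying flat, diameter 52, 18 high; origin at the centre of its underside (sizes in mm)
- hex_key: bystander: L-shaped hex key lying flat, 9 thick, long arm 90 along its x (centred on the origin), short arm 34 towards -y at its -x end; origin on the bench (sizes in mm)
- socket: bystander: wrench socket standing up, diameter 38, 42 high; origin at the centre of its underside (sizes in mm)

How it is judged:
By the outcome, as a careful person would: the job done as asked, in the order asked, and still so for the second after the job is handed in, with the robot touching nothing.
It also fails if it takes over 72 s, if anything falls off the work surface, if the arm or the gripper's body presses on something with over 40 N, if the wrist force passes 120 N, or if a joint passes its speed limit or range.

## Robot

A 6-joint arm with a two-finger parallel gripper is mounted at the origin on the work surface. World frame = base frame: x ahead of the robot, y to its left, z up, the work surface at z = 0. Lengths are in mm, angles in degrees, forces in N, time in s.
With the tool pointing down it reaches from about 325 to 925 mm from the base axis. Payload 3.1 kg.
Tool frame: the origin (TCP) lies at the very end of the fingers, on their centre line; the grasp point (between the pads) lies grasp_offset behind it (grasp_offset is the distance from the TCP to the grasp point, in mm); z points along the fingers, y is the line along which they close (so a half turn about z gives the same grasp; the last joint's range is limited). The gripper opens to 85 mm and grips with 20 to 120 N. Pads are 22 mm wide; open, the fingers measure 114 mm over their backs; the gripper's body (76 mm by 85 mm) begins 54 mm behind the grasp point. The pads swing forward as they close: fully open they stand 13 mm farther back than shut.
Start: joints at [63.988, 12.427, 92.441, -0, 75.132, -6.429], TCP at [209.472, 588.864, 231.3] pointing down, gripper open.
Joint ranges: [-157.48, 157.48], [-44.54, 120.13], [17.64, 146.25], [-64.5, 244.5], [7.68, 150.69], [-147.95, 147.95]. Speed limits (degrees/s): [159.86, 159.86, 180, 180, 180, 180].

## Interface

Orientations are given as [roll, pitch, yaw] about the fixed x, y, z axes, in that order (R = Rz(yaw) Ry(pitch) Rx(roll)).
In Python, from station import * gives the robot as it stands. Calls block until the motion is done:
- goto(position, orientation): joint-space move of the TCP to a pose.
- move_l(position, attitude=None, speed=150): straight line of the TCP; attitude=None keeps the orientation; speed is the mean speed in mm/s.
- move_j(angles): joint-space move.
- grip(opening, squeeze=None): finger opening in mm; squeeze is the grip in N (None keeps the last); returns when the fingers have stopped.
- wait(seconds).
- solve_ik(position, orientation): joint angles nearest the present ones, or None.
- get_obs(): the state.
- get_image(name): name is "side" or "top"; returns the picture (420x560x3 uint8, red, green, blue); there is no depth.
- get_calibration(name): a dict with "fx", "fy", "cx", "cy" (pixels), "R" (3x3) and "t" (3): a world point X has camera coordinates R X + t. Camera axes: x right, y down, z forward; pixel columns grow to the right and rows downward; lengths in mm; the calibration is good to about 2 mm. A picture is of the moment at which its call begins. get_calibration takes no time and is no camera call.
A pose or a line that the arm cannot do raises Unreachable and nothing moves.
- sign_off(): hands the job in; it is judged then, once.
Trained networks look in the newest picture that a camera, given by its name, has taken for a name from the list of things; names that differ only in an ending like _2 or _b are one class to them, and where a whole thing is asked for, a point or a joint stands for the part that bears it (a point fixed in the world has none). Each returns a list of dicts, best first, with "score" (0 to 1); they miss things now and then, are a little off and sometimes report something else, mostly with a low value. They report only what shows in the picture. A call takes as long as a camera call.
- spot_in(name, camera): "extent" ([centre column, centre row, width, height] in pixels, round what is visible of it).
- regions_of(name, camera): "region" (420x560 bool, what is visible of it) and "extent" ([centre column, centre row, width, height] in pixels, round what is visible of it).
The state is a dict: "t": time; "joint_pos": joint angles; "qvel": joint speeds; "effort": joint torques, N m; "tcp_pos": TCP position; "ee_rot": TCP orientation; "wrist_force": force on the tool from outside, world axes, zero at the start; "moment": the same for the moment, N m; "grip_width": finger opening in mm; "grip_force": force on a finger pad.
Only numpy, scipy, OpenCV 4.12 (cv2) and the standard library are available. Lean on these libraries where they do the work, as an engineer would, in place of code of your own. Each camera call takes 0.05 s, during which the arm holds its last target. There are 200 camera calls.

## Working session

There is one attempt and no reset: what is moved stays moved. The work goes in short steps, each a Python script; the robot and the scene stay as the last script left them, time stands still between calls to the robot, and variables do not carry over. Pictures are saved under pics/ and viewed, at most 10 in all, crops included, and the job is handed in when it is done.

```bash
mkdir -p pics; ls
python3 - <<'E'
from station import *
import cv2,numpy as np
o=get_obs();print({k:np.round(v,2).tolist() for k,v in o.items()})
try: print(grasp_offset)
except Exception as e: print(e)
for c in ("top","side"):
    im=get_image(c);cv2.imwrite(f"pics/{c}0.png",im[:,:,::-1])
    k=get_calibration(c);print(c,k["fx"],k["cx"],k["cy"],np.round(k["R"],3).tolist(),np.round(k["t"],1))
    for n in ("plunger_a","bolt_a","plunger_tray_in","bolt_pan_in","shaft","valve_plate","bearing","hex_key","socket"):
        try: print(n,[(round(d["score"],2),np.round(d["extent"]).tolist()) for d in spot_in(n,c)])
        except Exception as e: print(n,repr(e))
E
```

```text
pics
{'t': 0.0, 'joint_pos': [63.99, 12.48, 92.53, 0.0, 75.13, -6.43], 'qvel': [-0.02, 0.04, 0.03, -0.03, 0.07, -0.04], 'effort': [-0.0, -39.68, -30.39, -0.0, 0.01, -0.0], 'tcp_pos': [209.1, 588.12, 229.95], 'ee_rot': [-179.86, -0.02, 160.42], 'wrist_force': [-0.35, 0.45, 0.44], 'moment': [0.02, 0.0, 0.02], 'grip_force': 0.0, 'grip_width': 85.58}
18.700000000000003
top 449.26809007822453 281.9360145681976 207.14666579591525 [[-0.058, -0.998, -0.004], [-0.976, 0.057, -0.212], [0.212, -0.008, -0.977]] [  28.4  535.4 1076.9]
plunger_a [(0.7, [279.0, 150.0, 14.0, 17.0])]
bolt_a [(0.52, [147.0, 245.0, 23.0, 20.0]), (0.49, [354.0, 166.0, 30.0, 18.0])]
plunger_tray_in [(0.8, [144.0, 247.0, 65.0, 76.0]), (0.24, [288.0, 200.0, 39.0, 39.0])]
bolt_pan_in [(0.72, [413.0, 235.0, 69.0, 64.0])]
shaft [(0.57, [289.0, 201.0, 42.0, 43.0]), (0.19, [196.0, 169.0, 19.0, 22.0])]
valve_plate [(0.92, [231.0, 251.0, 32.0, 36.0])]
bearing [(0.77, [198.0, 166.0, 23.0, 17.0])]
hex_key [(0.57, [325.0, 205.0, 15.0, 38.0])]
socket [(0.63, [235.0, 208.0, 13.0, 10.0]), (0.47, [149.0, 245.0, 28.0, 17.0])]
side 407.9111337495773 280.3384555359648 205.42797404748046 [[0.693, -0.72, 0.008], [-0.536, -0.523, -0.662], [0.482, 0.455, -0.749]] [-412.8  338.2  643.7]
plunger_a [(0.66, [311.0, 185.0, 11.0, 22.0]), (0.56, [272.0, 289.0, 21.0, 30.0]), (0.32, [367.0, 246.0, 37.0, 27.0])]
bolt_a [(0.72, [368.0, 246.0, 39.0, 25.0]), (0.67, [146.0, 165.0, 30.0, 24.0])]
plunger_tray_in [(0.75, [143.0, 170.0, 86.0, 64.0])]
bolt_pan_in [(0.71, [366.0, 356.0, 99.0, 98.0])]
shaft [(0.68, [276.0, 204.0, 43.0, 81.0])]
valve_plate [(0.65, [188.0, 218.0, 38.0, 34.0])]
bearing [(0.55, [240.0, 151.0, 18.0, 19.0]), (0.38, [366.0, 354.0, 98.0, 100.0])]
hex_key [(0.85, [309.0, 264.0, 36.0, 25.0])]
socket [(0.83, [228.0, 190.0, 19.0, 21.0])]
```

Run:
```python
import cv2
a=cv2.imread("pics/top0.png")[110:320,90:470];cv2.imwrite("pics/top0c.png",cv2.resize(a,None,fx=2.1,fy=2.1,interpolation=cv2.INTER_CUBIC))
b=cv2.imread("pics/side0.png")[110:420,70:450];cv2.imwrite("pics/side0c.png",cv2.resize(b,None,fx=1.9,fy=1.9,interpolation=cv2.INTER_CUBIC))
```

```text
(no output)
```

View pics/top0c.png

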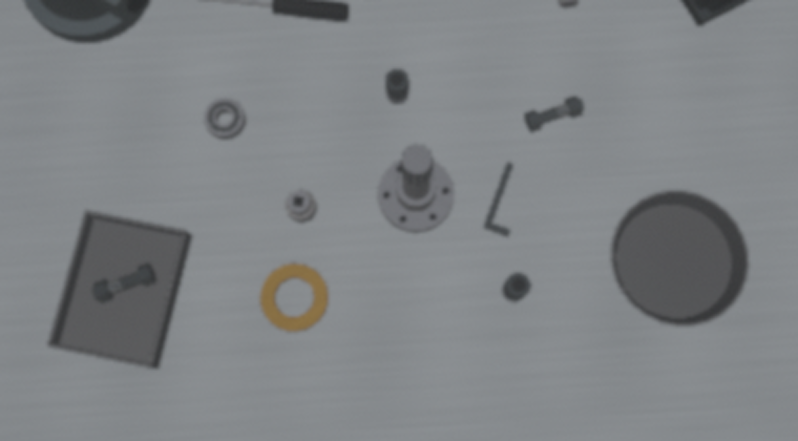

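View pics/side0c.png

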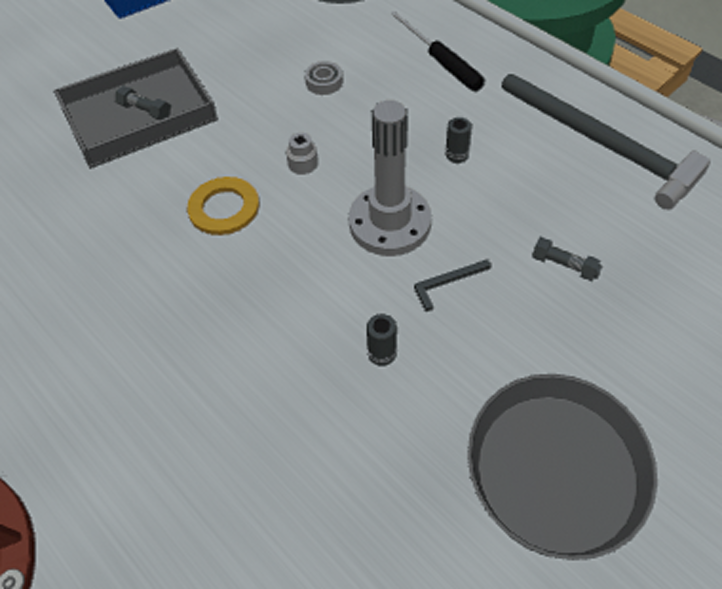

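Both views show everything clearly. In the top view the plungers are at (279,150) and (336,246), bolt_a is at (354,164) and bolt_b is at (148,245) in the tray. The pan is at (413,233). Next I'll fit poses to the network masks in both views.

```bash
cat > vis.py <<'E'
from station import *
import cv2,numpy as np
from scipy.optimize import least_squares
def cyl(r0,r1,z0,z1):
    a=np.linspace(0,2*np.pi,48,endpoint=False);c=np.c_[np.cos(a),np.sin(a)]
    return np.r_[np.c_[c*r0,0*a+z0],np.c_[c*r1,0*a+z1]]
def rod(r,x0,x1,n):
    a=np.arange(n)*2*np.pi/n+np.pi/n
    return np.r_[np.c_[0*a+x0,r*np.cos(a),r*np.sin(a)+12],np.c_[0*a+x1,r*np.cos(a),r*np.sin(a)+12]]
box=np.array([[x,y,z] for x in(-85,85) for y in(-65,65) for z in(0,32)],float)
M=dict(plunger=[cyl(15,15,0,55)],bolt=[rod(13.9,-37,-23,6),rod(8,-23,19,16),rod(13.9,19,33,6),rod(8,33,37,16)],tray=[box],
 pan=[cyl(73,83,0,32)],shaft=[cyl(48,48,0,16),cyl(24,24,0,50),cyl(18,18,0,180)],key=[],socket=[cyl(19,19,0,42)])
def proj(P,c):
    k=get_calibration(c);q=P@np.array(k["R"]).T+k["t"]
    return np.c_[k["fx"]*q[:,0]/q[:,2]+k["cx"],k["fy"]*q[:,1]/q[:,2]+k["cy"]]
def feat(m,s=1):
    M=cv2.moments(m.astype(np.uint8),True);A=M["m00"]
    return np.array([(M["m10"]/A+.5)/s-.5,(M["m01"]/A+.5)/s-.5,M["mu20"]/A/s/s,M["mu02"]/A/s/s,M["mu11"]/A/s/s,A/s/s])
S=6
def render(kind,p,z,c):
    m=np.zeros((420*S,560*S),np.uint8);co,si=np.cos(p[2]),np.sin(p[2])
    for h in M[kind]:
        P=h@np.array([[co,si,0],[-si,co,0],[0,0,1]])+[p[0],p[1],z]
        q=cv2.convexHull(((proj(P,c)+.5)*S-.5).astype(np.float32))
        cv2.fillConvexPoly(m,np.round(q*16).astype(np.int32),1,shift=4)
    return feat(m,S)
def fit(kind,obs,p0,z=0):
    """obs: {cam: region}; fits x,y,yaw(rad) by image moments"""
    F={c:feat(r) for c,r in obs.items()}
    def res(p):
        return np.concatenate([(lambda d,f:np.r_[d[:2],d[2:5]/np.sqrt(f[2]+f[3])*.5])(render(kind,p,z,c)-f,f) for c,f in F.items()])
    s=least_squares(res,p0,diff_step=None,x_scale=[10,10,.2],method="trf",jac=lambda p:np.stack([(res(p+e)-res(p-e))/(2*np.abs(e).sum()) for e in np.diag([2,2,.05])],1))
    return s.x,np.round(s.fun,1)
def ground(px,c,z):
    k=get_calibration(c);R=np.array(k["R"]);d=R.T@[(px[0]-k["cx"])/k["fx"],(px[1]-k["cy"])/k["fy"],1];o=-R.T@np.array(k["t"])
    return (o+d*(z-o[2])/d[2])[:2]
def pick(name,c,px,tol=25):
    L=[d for d in regions_of(name,c) if np.hypot(*(np.array(d["extent"][:2])-px))<tol]
    return L[0]["region"] if L else None
E
python3 - <<'E'
from vis import *
for c in("top","side"): get_image(c)
T=[("plunger_a","plunger",(279,150),(311,185),27,0),("plunger_b","plunger",(336,246),(272,289),27,0),("bolt_a","bolt",(354,165),(368,246),12,0),("bolt_b","bolt",(148,245),(146,165),17,5),
("plunger_tray_in","tray",(146,247),(143,170),16,0),("bolt_pan_in","pan",(413,234),(366,356),16,0),("shaft","shaft",(289,201),(276,204),20,0),("socket","socket",(234,207),(228,190),20,0)]
for n,k,a,b,h,z in T:
    obs={c:pick(n,c,px) for c,px in(("top",a),("side",b))}
    obs={c:r for c,r in obs.items() if r is not None}
    print(n,list(obs),"ground",*[np.round(ground(feat(r)[:2],c,h)) for c,r in obs.items()])
    if not obs: continue
    best=None
    for y in((0,.8,1.6,2.4) if k in("bolt","tray") else (0,)):
        f=feat(list(obs.values())[0]);g=ground(f[:2],list(obs)[0],h)
        x,r=fit(k,obs,[*g,y],z)
        if best is None or (r**2).sum()<(best[1]**2).sum(): best=x,r
    x,r=best;print("   ",np.round(x[:2],1),np.round(np.degrees(x[2]),1)%360,r.tolist())
for px,c in(((325,205),"top"),((309,264),"side"),): print("key",ground(px,c,4))
E
```

```text
plunger_a ['top', 'side'] ground [695.  -2.] [698.  -1.]
    [695.5  -2.2] 0.1 [-0.0, -0.4, 0.3, 0.5, -0.1, -0.2, 0.3, -0.1, 0.4, 0.2]
plunger_b ['side'] ground [ 432. -131.]
    [ 431.8 -131.6] 99.5 [0.0, 0.0, 0.0, 0.3, -0.0]
bolt_a ['top', 'side'] ground [ 652. -198.] [ 652. -199.]
    [ 652.  -199.3] 288.1 [0.1, 0.1, 0.4, 0.0, -0.2, -0.0, -0.2, 0.0, -0.0, -0.1]
bolt_b ['top', 'side'] ground [465. 347.] [467. 343.]
    [465.9 346.7] 107.5 [0.4, -0.3, 0.6, 0.2, -0.3, -0.5, -0.3, 0.4, 0.1, 0.2]
plunger_tray_in ['top', 'side'] ground [458. 350.] [456. 345.]
    [458.8 348.7] 350.1 [0.3, 0.0, -0.3, -0.4, 0.2, -0.2, -0.3, -0.4, -0.1, 0.0]
bolt_pan_in ['top', 'side'] ground [ 457. -337.] [ 458. -335.]
    [ 456.2 -332.2] 288.1 [-0.1, -0.1, -0.1, -0.0, 0.0, 0.0, 0.1, 0.1, 0.0, 0.0]
shaft ['top', 'side'] ground [560. -18.] [581.   4.]
    [558.2 -18.1] 323.7 [0.2, 0.1, -0.1, 0.2, -0.0, -0.0, -0.3, 0.2, 0.5, -0.0]
socket ['top', 'side'] ground [549. 126.] [549. 123.]
    [548.9 123.8] 228.7 [0.5, -0.1, 0.2, 0.5, 0.1, -0.4, -0.4, 0.3, 0.6, -0.0]
key [ 546.81320326 -117.47477813]
key [ 536.70533296 -137.95680526]
```

Run:
```python
from vis import *
from scipy.optimize import least_squares
for u,v in((88,213),(190,234),(158,367),(50,345)): print("corner",np.round(ground((u/2.1+89.5,v/2.1+109.5),"top",32)))
D=[]
for r in(400,550,700,850):
  for z in(100,300):
    for pt in(0,-25):
      q=solve_ik([r,0,z],[180,pt,0])
      if q is not None: D.append((r,z,np.radians(np.array(q,float))))
def fk(p,q):
  L1,L2,L3,h,o,e=p; a=q[1];b=a+q[2];c=b+q[4]
  return np.array([o+L1*np.sin(a)+L2*np.sin(b)+e*np.cos(b)+L3*np.sin(c),h+L1*np.cos(a)+L2*np.cos(b)-e*np.sin(b)+L3*np.cos(c)])
s=least_squares(lambda p:np.concatenate([fk(p,q)-[r,z] for r,z,q in D]),[400,400,250,300,0,0])
print(len(D),"L1 L2 L3 h o e",np.round(s.x,1),"cost",s.cost)
for n,x,y,z,yw in(("pa",695.5,-2.2,15,0),("pb",431.8,-131.6,15,0),("ba",652,-199,3,108),("bb",466,346.7,8,107.5),("tray",459,348.7,20,-10),("pan",456,-332,8,108)):
  for k in(0,180):
    q=solve_ik([x,y,z],[180,0,yw+k]);print(n,yw+k,None if q is None else np.round(q))
```

```text
corner [555. 385.]
corner [521. 260.]
corner [362. 300.]
corner [396. 429.]
16 L1 L2 L3 h o e [448.  555.6 309.6 303.8   7.4  60. ] cost 24.550840507263807
pa 0 [-6. 34. 88. -0. 58. 84.]
pa 180 [ -6.  34.  88.   0.  58. -96.]
pb 0 [-26.  10. 123.  -0.  47.  64.]
pb 180 [ -26.   10.  123.    0.   47. -116.]
ba 108 [-23.  34.  91.   0.  56. -41.]
ba 288 [-23.  34.  91.  -0.  56. 139.]
bb 107.5 [ 30.  24. 105.  -0.  51.  12.]
bb 287.5 None
tray -10 [ 30.  22. 106.  -0.  52. 130.]
tray 170 [ 30.  22. 106.   0.  52. -50.]
pan 108 [-43.  22. 108.   0.  50. -61.]
pan 288 [-43.  22. 108.  -0.  50. 119.]
```

```bash
cat > mot.py <<'E'
from vis import *
H=230
def st(s):
    o=get_obs();print(s,"t%.1f"%o["t"],"w%.1f"%o["grip_width"],"F%.0f"%o["grip_force"],"tcp",np.round(o["tcp_pos"],1),"wf",np.round(o["wrist_force"],1))
def above(x,y,yaw):
    q0=np.array(get_obs()["joint_pos"]);C=[]
    for k in(0,180):
        q=solve_ik([x,y,H],[180,0,yaw+k])
        if q is not None and abs(q[5])<142: C.append((np.abs(np.array(q)-q0).max(),yaw+k))
    goto([x,y,H],[180,0,min(C)[1]])
def take(x,y,z,yaw,opening,squeeze):
    above(x,y,yaw); grip(opening)
    move_l([x,y,z+40],speed=350); move_l([x,y,z],speed=80); st("down")
    grip(0,squeeze); st("gripped"); move_l([x,y,z+50],speed=150); move_l([x,y,H],speed=350); st("lifted")
def put(x,y,z,yaw,opening):
    above(x,y,yaw); move_l([x,y,z+45],speed=350); wait(.2); move_l([x,y,z],speed=60); wait(.2); st("at place")
    grip(opening); wait(.15); move_l([x,y,z+60],speed=120); move_l([x,y,H],speed=400); st("placed")
def slot(c,yaw,d): return c[0]+d*np.cos(np.radians(yaw)),c[1]+d*np.sin(np.radians(yaw))
PAN=(456.2,-332.2); TRAY=(458.5,346); TY=-14
E
python3 - <<'E'
from mot import *
take(466.5,344.7,7.5,107.5,46,40)
get_image("side")
E
```

```text
down t5.0 w45.8 F0 tcp [466.2 344.6   7. ] wf [ 0.4  0.1 -0.7]
gripped t5.4 w14.2 F39 tcp [467.1 345.1   8.2] wf [-0.1 -0.1  1.8]
lifted t6.5 w14.4 F39 tcp [465.7 344.3 228.8] wf [-0.5 -1.2 -2.8]
```

Run:
```python
from mot import *
x,y=slot(PAN,18,-26)
put(x,y,8.5,108,34)
take(652,-199.3,2.5,108.1,46,40)
x,y=slot(PAN,18,26)
put(x,y,8.5,108,34)
a=get_image("side")[110:420,70:450,::-1];cv2.imwrite("pics/side1.png",cv2.resize(a,None,fx=1.9,fy=1.9,interpolation=cv2.INTER_CUBIC))
```

```text
at place t11.0 w14.3 F39 tcp [ 431.5 -340.3    8.2] wf [ 0.8  0.5 -2.1]
placed t12.7 w33.7 F0 tcp [ 431.7 -340.5  230.8] wf [-0.3  0.2 -0.3]
down t15.3 w45.7 F0 tcp [ 651.7 -199.1    1.8] wf [0.4 0.9 0.1]
gripped t15.7 w14.2 F39 tcp [ 652.7 -199.6    3.4] wf [-0.2 -0.3  2.2]
lifted t16.8 w14.3 F39 tcp [ 651.4 -199.   229.1] wf [-0.2  0.3 -2. ]
at place t19.6 w14.2 F39 tcp [ 480.9 -324.1    8.4] wf [-0.3  1.1  0.2]
placed t21.3 w33.9 F0 tcp [ 481.2 -324.4  230.9] wf [-0.3 -0.5 -1.1]
```

View pics/side1.png

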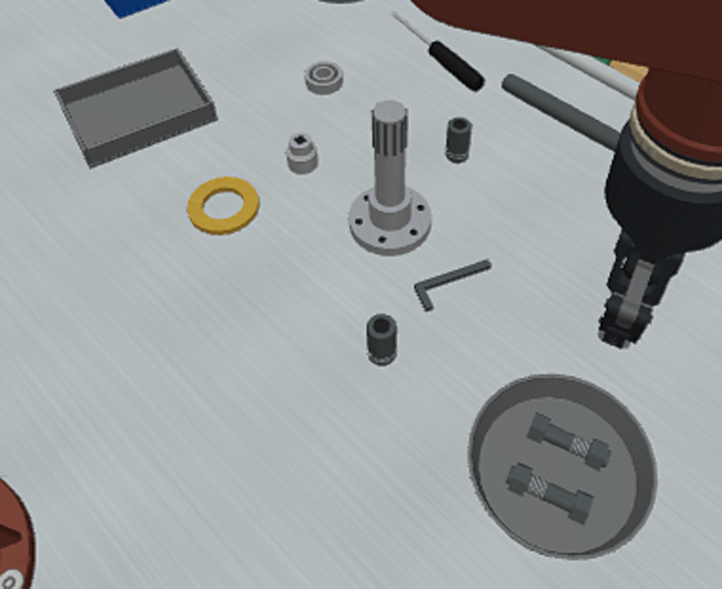

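Both bolts lie in the pan at crop (568,440) and (550,493), and the tray is empty. The plungers come next.

Run:
```python
from mot import *
take(431.8,-131.6,6,0,62,50)
x,y=slot(TRAY,TY,-36)
put(x,y,11.8,TY,50)
take(695.8,-2,6,0,62,50)
x,y=slot(TRAY,TY,36)
put(x,y,11.8,TY,50)
goto([480,150,330],[180,0,100])if 0 else move_l([330,100,330],speed=400)
st("end")
for c,s in(("side",np.s_[110:420,70:450]),("top",np.s_[110:320,90:470])):
    a=get_image(c)[s][:,:,::-1];cv2.imwrite(f"pics/{c}2.png",cv2.resize(a,None,fx=1.9,fy=1.9,interpolation=cv2.INTER_CUBIC))
```

```text
down t24.0 w62.0 F0 tcp [ 432.3 -131.8    6.4] wf [-0.2  0.5 -0.8]
gripped t24.4 w29.0 F50 tcp [ 432.5 -131.8    6.7] wf [-0.2  1.1  4.2]
lifted t25.5 w28.7 F50 tcp [ 430.3 -131.   227.5] wf [-0.6 -0.3 -3.5]
at place t29.2 w28.6 F50 tcp [423.4 354.7  11.8] wf [-2.1 -2.4  2. ]
placed t30.9 w50.2 F0 tcp [423.9 354.9 230.9] wf [-0.3  0.3 -0.6]
down t34.2 w62.0 F0 tcp [695.5  -2.    5.4] wf [-0.9  0.8  0.2]
gripped t34.5 w28.8 F50 tcp [696.6  -2.    7. ] wf [-0.9  0.8  1.9]
lifted t35.7 w28.9 F50 tcp [694.2  -1.9 227.2] wf [-0.8 -0.2 -4.1]
at place t39.1 w28.7 F50 tcp [493.3 337.3  11.9] wf [-2.5 -1.9  4.1]
placed t40.8 w49.9 F0 tcp [493.7 337.5 231. ] wf [-0.7 -0.3 -1.1]
end t41.7 w50.0 F0 tcp [329.7 100.4 328. ] wf [ 0.1 -0.7 -0.7]
```

View pics/side2.png

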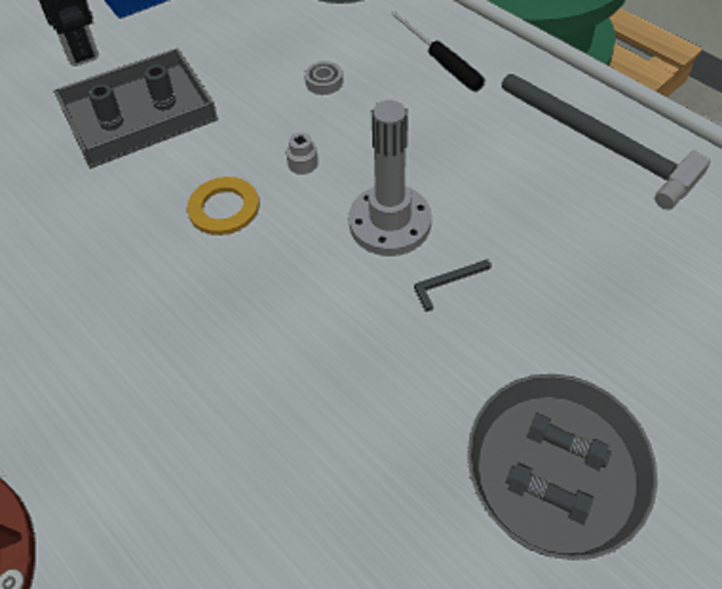

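View pics/top2.png

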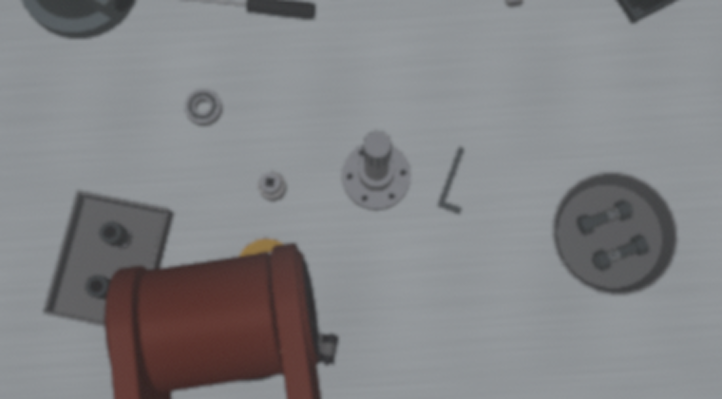

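Both plungers stand apart on the tray floor, at side crop (104,106) and (160,87). Both bolts are in the pan at (568,440) and (550,493), and the bystanders haven't moved. I'm handing it in.

```bash
python3 -c "
from station import *
print(sign_off())"
```

```text
the job is handed in; nothing more can be done
None
```

The job is handed in at about 42 s of robot time: both plungers stand upright and apart in the tray, both bolts are in the pan, and the final pictures show nothing else on the bench moved.

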